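# Close the cereal dispenser's keyed lid

## Task

Close the empty cereal dispenser: with a fingertip against the blue stud, push the round wooden lid round until the notch in its rim is over the red pin, then press the lid down until it is fully home on its seat, and move clear. Do not pull or lift the lid up, and leave the cake dome, ramekin, scoop and coaster where they stand.

Things in the scene. Friction and masses are not known exactly. Their poses are not given: they have to be found in the camera images.
- dispenser: Cereal dispenser 248 mm tall to the top of its raised lid, standing fixed on the shelf: white foot (160 mm across), white stand and portion housing with a grey twist knob on its +x side (the knob does not turn), clear round hopper (132 mm across) with a white collar round its mouth (inner diameter 119, outer 150 mm, top at height 236 mm). Origin: centre of the foot's underside, z up; the lid's axis is this z axis. The whole dispenser is turned differently each time.
- pin (a point): Red key pin, a horizontal rod 8 mm in diameter lying along the radius, in the collar on the dispenser's +x side above the knob, reaching from 76 mm to 48 mm from the lid's axis, so that its inner end lies under the lid's rim. It blocks the lid from going down anywhere but at the notch. The point is on top of the rod, 52 mm from the lid's axis, at height 239 mm.
- notch (a point): The one notch in the rim of the lid: 14 mm wide, cut from the edge inwards to 44 mm from the lid's axis, right through the lid; black gasket shows through it. The point is in the middle of the notch, 52 mm from the lid's axis, level with the lid's top face. The notch is over the pin when this point is straight above pin; there are 3 mm to spare either way.
- lid_centre (a point): Centre of the top face of the round wooden lid (114 mm across, 8 mm thick), on the lid's axis; height 248 mm while raised, 240 mm when seated. The lid starts raised (underside 1 mm above the pin), held up by its gasket. It turns about its vertical axis freely either way and without limit, against a friction of 0.1 N m, and stays where it is left; the notch may start anywhere except near the pin. Except for the stud the top face is flat; it can be pressed anywhere.
- stud (a point): Blue upright round stud on the lid, 14 mm in diameter and 18 mm high above the lid's top face, 38 mm from the lid's axis, directly opposite the notch. The point is the centre of the stud's top. Pushed sideways it turns the lid.
- lid (a joint): How far the lid is pressed down, in m: 0 raised as at the start, 0.008 fully seated, negative if it is pulled up. It moves against gasket friction of 6 N and stays where it is left. Away from the notch the pin stops it at about 0.001 to 0.003.
- cake_dome: Bystander: clear glass cake dome on a dark wooden board, loose; 230 mm across, 188 mm tall. Origin: centre of its underside.
- ramekin: Bystander: grey ceramic ramekin, loose; 90 mm across, 50 mm tall. Origin: centre of its underside.
- scoop: Bystander: steel ice cream scoop with a black handle, lying loose; 190 mm long, 24 mm high. Origin: under the middle of its bowl, the handle runs along its -x.
- coaster: Bystander: round bamboo coaster, loose; 98 mm across, 10 mm thick. Origin: centre of its underside.

How it is judged (in metres and radians):
On the way, in this order (a step that is already met when the one before it is completed fails the run):
1. the notch is brought over the pin (horizontal distance between notch and pin below 0.005 m).
2. the lid is pressed home with the pin in its notch (value of joint lid above 0.0065 m and horizontal distance between notch and pin below 0.005 m), for 0.2 s.
At the end, for the whole second after the job is handed in: The lid is at rest, pressed down at least 6.5 mm of its 8 mm, with the notch's middle within 5 mm of straight above the pin, and the four bystanders within 20 mm of where they started (all of step 2 and velocity of joint lid between -0.002 and 0.002 m/s and distance of each of cake_dome, ramekin, scoop, coaster from where it was at the start of the episode below 0.02 m); the robot touches nothing.
It fails at once if the lid is pulled up more than 3 mm (value of joint lid below -0.003 m).
It fails at once if the cake dome is moved more than 20 mm (distance of cake_dome from where it was at the start of the episode above 0.02 m).
It fails at once if the ramekin is moved more than 20 mm (distance of ramekin from where it was at the start of the episode above 0.02 m).
It fails at once if the ice cream scoop is moved more than 20 mm (distance of scoop from where it was at the start of the episode above 0.02 m).
It fails at once if the coaster is moved more than 20 mm (distance of coaster from where it was at the start of the episode above 0.02 m).
It also fails if it takes over 45 s, if anything falls off the work surface, if the arm or the gripper's body presses on something with over 40 N, if the wrist force passes 120 N, or if a joint passes its speed limit or range.

## Robot

A 6-joint arm with a two-finger parallel gripper is mounted at the origin on the work surface. World frame = base frame: x ahead of the robot, y to its left, z up, the work surface at z = 0. Lengths are in mm, angles in rad, forces in N, time in s.
With the tool pointing down it reaches from about 325 to 750 mm from the base axis. Payload 7.6 kg.
Tool frame: the origin (TCP) lies at the centre of the arm's flange, where the gripper is bolted on; the fingertips stand 173 mm ahead of it and the grasp point (between the pads) lies 155 mm ahead of it (robot.finger_overhang is the distance from the TCP to the fingertips, in mm); z points along the fingers, y is the line along which they close (so a half turn about z gives the same grasp; the last joint's range is limited). The gripper opens to 85 mm and grips with 20 to 120 N. Pads are 22 mm wide; open, the fingers measure 114 mm over their backs; the gripper's body (76 mm by 85 mm) begins 54 mm behind the grasp point. The pads swing forward as they close: fully open they stand 13 mm farther back than shut.
Start: joints at [1.04, 0.052, 1.401, -0, 1.689, -0.07], TCP at [233.429, 470.255, 404.723] pointing down, gripper open.
Joint ranges: [-2.9, 2.9], [-0.91, 2.17], [0.12, 2.37], [-1.06, 4.2], [0.26, 2.73], [-2.93, 2.93]. Speed limits (rad/s): [2.57, 2.57, 3.01, 3.14, 3.14, 3.14].

## Interface

Orientations are given as a rotation vector (axis times angle).
In Python, from rig import robot gives the robot as it stands.
- The arm moves only by the tool play_rows, never from a script. Its argument "rows" is a list of rows, each a list of 2 entries, a list of its own where there are three numbers: the shift along the tool's x, y, z in mm, then the turn, a rotation vector about the tool's x, y, z in rad. In form: [[[dx, dy, dz], [ax, ay, az]], ...]. A call has 1 to 20 rows; each row shifts and turns the commanded pose from where the row before left it, along the tool's axes as they then stand; what a row does not reach is not made up. A row lasts 1/8 s, in which the tool goes at most 62.5 mm and 10.7 degrees, less where a joint would pass 70% of its speed; a pose out of reach is approached as far as the arm can. A call is refused whole if a number of a shift passes 62.5 or a number of a turn 0.188, either way. A call with a gripper value outside its range is refused whole. "fingers" is the closure in counts, from 0 (fully open) to 255 (shut), set as the call begins (left out, the last holds). The fingers move at their own pace and stop on an object; "squeeze" is the grip in N (left out, the last holds). Time passes only in rows, so rows that do not move let the fingers close. It gives the time, the measured TCP pose, the force, the opening and the grip force at its end, in the units of the state.
- robot.observe(): the state, without advancing time (a new reading comes with each control period).
- robot.capture(name): name is "scene" or "top" or "wrist"; returns the picture (480x640x3 uint8, red, green, blue); there is no depth.
- robot.camera_model(name): a dict with "fov_y" (degrees; the focal length in pixels is half the picture's height over the tangent of half this angle, whatever the lens; pixels are square), "cx", "cy" (the principal point, pixels), "dist_coeffs" ([k1, k2, p1, p2, k3] as OpenCV has them; the pictures are not rectified), "extrinsics" (4x4, takes a point from camera to world coordinates). Camera axes: x right, y down, z forward; pixel columns grow to the right and rows downward; lengths in mm; the calibration is good to about 2 mm. A picture is of the moment at which its call begins: read the wrist's pose just before it. camera_model takes no time and is no camera call; for the wrist camera it gives the pose at the moment of the call.
- robot.close_job(): hands the job in; it is judged then, once.
Trained networks look in the newest picture that a camera, given by its name, has taken for a name from the list of things; names that differ only in an ending like _2 or _b are one class to them, and where a whole thing is asked for, a point or a joint stands for the part that bears it (a point fixed in the world has none). Each returns a list of dicts, best first, with "conf" (0 to 1); they miss things now and then, are a little off and sometimes report something else, mostly with a low value. They report only what shows in the picture. A call takes as long as a camera call.
- robot.recognise(name, camera): "box" ([left, top, right, bottom] in pixels, round what is visible of it).
- robot.masks_of(name, camera): "region" (480x640 bool, what is visible of it) and "box" ([left, top, right, bottom] in pixels, round what is visible of it).
- robot.landmark_of(name, camera): "location" ([column, row] in pixels: a listed point, or the origin of a listed thing).
The state is a dict: "time_s": time; "q": joint angles; "joint_velocities": joint speeds; "effort": joint torques, N m; "position": TCP position; "orientation": TCP orientation; "ft_force": force on the tool from outside, world axes, zero at the start; "wrist_torque": the same for the moment, N m; "gripper_width": finger opening in mm; "grip_force": force on a finger pad.
Only numpy, scipy, OpenCV 4.12 (cv2) and the standard library are available. Lean on these libraries where they do the work, as an engineer would, in place of code of your own. Each camera call takes 0.05 s, during which the arm holds its last target. There are 200 camera calls.

## Working session

There is one attempt and no reset: what is moved stays moved. The work goes in short steps, Python scripts to look and compute and a tool call to move; the robot and the scene stay as the last step left them, time stands still between calls to the robot, and variables do not carry over. Pictures are saved under pics/ and viewed, at most 10 in all, crops included, and the job is handed in when it is done.

Besides the shell and the picture viewer there is one more tool, called after "Call:" as name(argument=value, ...), one argument or row to a line, values as JSON. play_rows: Moves the arm, as the interface text tells. Its arguments: {"type":"object","properties":{"rows":{"type":"array"},"fingers":{"type":"number"},"squeeze":{"type":"number"}},"required":["rows"]}

```bash
mkdir -p pics; cat > h.py <<'E'
import numpy as np, cv2
from rig import robot
def ray(cam,uv,m=None):
    m=m or robot.camera_model(cam)
    f=240/np.tan(np.radians(m["fov_y"])/2)
    K=np.array([[f,0,m["cx"]],[0,f,m["cy"]],[0,0,1]])
    n=cv2.undistortPoints(np.array([[uv]],float),K,np.array(m["dist_coeffs"],float))[0,0]
    T=np.array(m["extrinsics"]); return T[:3,3],T[:3,:3]@np.array([n[0],n[1],1])
def onz(cam,uv,z,m=None):
    o,d=ray(cam,uv,m); return o+d*(z-o[2])/d[2]
def save(im,name): cv2.imwrite("pics/"+name,cv2.cvtColor(im,cv2.COLOR_RGB2BGR))
E
python3 - <<'E'
from h import *
np.set_printoptions(precision=1,suppress=True)
Z=dict(pin=239,notch=248,lid_centre=248,stud=266,dispenser=0,cake_dome=0,ramekin=0,scoop=0,coaster=0)
ims=[]
for c in ["scene","top"]:
    ims.append(robot.capture(c))
    for n,z in Z.items():
        for r in robot.landmark_of(n,c)[:2]:
            print(c,n,round(r["conf"],2),np.array(r["location"]),onz(c,r["location"],z))
save(ims[0],"s0.png");save(ims[1],"t0.png")
print(robot.observe())
E
```

```text
scene pin 0.63 [301.  227.7] [633.6 -96.  239. ]
scene notch 0.91 [300.2 208.9] [ 592.7 -106.9  248. ]
scene lid_centre 0.76 [327.9 214.8] [598.  -49.3 248. ]
scene stud 0.65 [342.4 210.7] [598.4 -20.5 266. ]
scene dispenser 0.73 [326.9 285.1] [597.1 -52.4   0. ]
scene cake_dome 0.68 [200.1 267.1] [ 605.8 -372.     0. ]
scene ramekin 0.74 [464.4 268.1] [482.8 271.2  -0. ]
scene scoop 0.57 [329.3 367.8] [803.   -6.3   0. ]
scene coaster 0.7 [457.7 342.1] [690.7 259.3   0. ]
scene coaster 0.16 [327.8 214.5] [370.7 -94.9  -0. ]
top pin 0.9 [343.8 226.2] [640.2 -89.6 239. ]
top notch 0.83 [351.1 249.7] [ 591.2 -104.1  248. ]
top lid_centre 0.86 [325.6 246.1] [596.9 -53.9 248. ]
top stud 0.6 [308.  243.2] [598.3 -19.4 266. ]
top cake_dome 0.84 [446.5 261.5] [ 612.5 -362.2    0. ]
top cake_dome 0.34 [350.5 249. ] [ 637.5 -121.5    0. ]
top ramekin 0.69 [191.2 309. ] [477.2 266.1   0. ]
top scoop 0.64 [310.7 184.2] [804.2 -16.6   0. ]
top scoop 0.25 [202.4 221.4] [697.8 255.1   0. ]
top coaster 0.64 [203.  224.5] [689.8 253.    0. ]
{'time_s': 1.0, 'q': array([ 1. ,  0.1,  1.4, -0. ,  1.7, -0.1]), 'joint_velocities': array([ 0., -0., -0.,  0.,  0., -0.]), 'effort': array([  0. , -38.2, -36. ,  -0. ,   0. ,  -0. ]), 'position': array([233.4, 470.3, 404.7]), 'orientation': array([0.7, 3.1, 0. ]), 'ft_force': array([ 1.4,  0.2, -0. ]), 'wrist_torque': array([ 0.,  0., -0.]), 'grip_force': 0.0, 'gripper_width': 85.17844758123736}
```

View pics/t0.png

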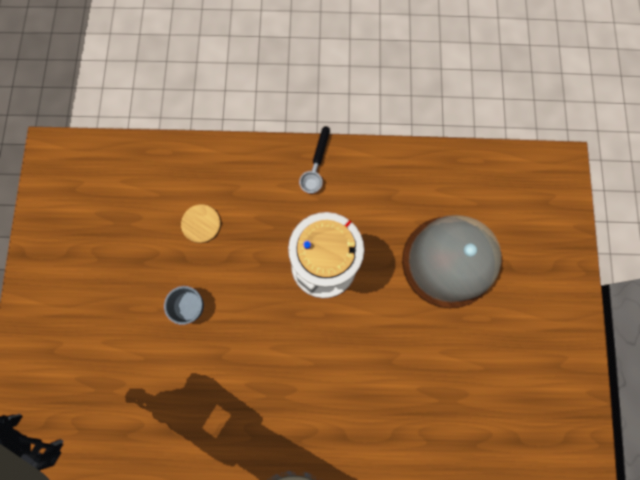

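View pics/s0.png

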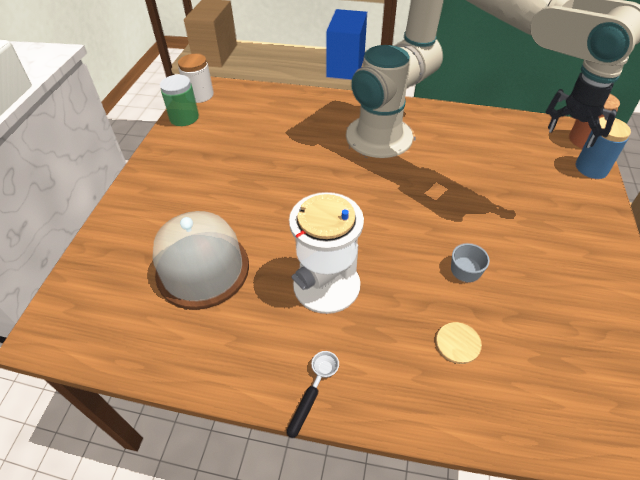

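The top view shows stud (308,244), notch (351,250) and red pin (348,223). The scene view agrees. The lid axis is near (597,-52), with the notch at about -95° and the pin at about -41°, so the lid needs roughly +53° CCW. Next I move above it for a closer look.

```bash
cat >> h.py <<'E'
from scipy.spatial.transform import Rotation as Ro
def plan(tgt,yaw=None):
    s=robot.observe(); R=Ro.from_rotvec(s["orientation"]); M=R.as_matrix()
    y=np.degrees(np.arctan2(M[1,0],M[0,0]))
    print("t",s["time_s"],"pos",s["position"].round(1),"yawx",y.round(2),"tool z",M[:,2].round(3),"q",s["q"].round(2),"F",s["ft_force"].round(1),"w",s["gripper_width"])
    print("tool delta",(M.T@(np.array(tgt)-s["position"])).round(1), "toolz turn", None if yaw is None else round(-np.radians((yaw-y+180)%360-180),3))
E
python3 - <<'E'
from h import *
plan([560,-40,500],23)
E
```

```text
t 1.0 pos [233.4 470.3 404.7] yawx 153.6 tool z [ 0.  0. -1.] q [ 1.04  0.05  1.4  -0.    1.69 -0.07] F [ 1.4  0.2 -0. ] w 85.17844758123736
tool delta [-519.4 -311.8  -95.3] toolz turn 2.279
```

Call:
play_rows(
  rows=[
    [[0, 0, -48], [0, 0, 0]],
    [[0, 0, -48], [0, 0, 0]],
    [[-47.2, -28.3, 0], [0, 0, 0]],
    [[-47.2, -28.3, 0], [0, 0, 0]],
    [[-47.2, -28.3, 0], [0, 0, 0]],
    [[-47.2, -28.3, 0], [0, 0, 0]],
    [[-47.2, -28.3, 0], [0, 0, 0]],
    [[-47.2, -28.3, 0], [0, 0, 0]],
    [[-47.2, -28.3, 0], [0, 0, 0]],
    [[-47.2, -28.3, 0], [0, 0, 0]],
    [[-47.2, -28.3, 0], [0, 0, 0]],
    [[-47.2, -28.3, 0], [0, 0, 0]],
    [[-47.2, -28.3, 0], [0, 0, 0]],
  ],
  fingers=255,
)

```text
time_s: 2.62
position: [560.7, -41.1, 500.8]
orientation: [0.717, 3.058, 0.0]
ft_force: [0.5, -0.5, 0.0]
gripper_width: 0.2
grip_force: 0.0
```

Call:
play_rows(
  rows=[
    [[0, 0, 0], [0, 0, 0.175]],
    [[0, 0, 0], [0, 0, 0.175]],
    [[0, 0, 0], [0, 0, 0.175]],
    [[0, 0, 0], [0, 0, 0.175]],
    [[0, 0, 0], [0, 0, 0.175]],
    [[0, 0, 0], [0, 0, 0.175]],
    [[0, 0, 0], [0, 0, 0.175]],
    [[0, 0, 0], [0, 0, 0.175]],
    [[0, 0, 0], [0, 0, 0.175]],
    [[0, 0, 0], [0, 0, 0.175]],
    [[0, 0, 0], [0, 0, 0.175]],
    [[0, 0, 0], [0, 0, 0.175]],
    [[0, 0, 0], [0, 0, 0.175]],
    [[0, 0, 0], [0, 0, 0]],
  ],
)

```text
time_s: 4.38
position: [560.1, -39.5, 500.7]
orientation: [-3.077, -0.635, 0.0]
ft_force: [0.7, 0.9, 0.6]
gripper_width: -0.4
grip_force: 0.0
```

```bash
cat > look.py <<'E'
from h import *
import sys
np.set_printoptions(precision=1,suppress=True)
dz=float(sys.argv[2]) if len(sys.argv)>2 else 0
Z=dict(pin=239,notch=248-dz,lid_centre=248-dz,stud=266-dz)
plan([597,-52,450],23)
m=robot.camera_model("wrist")
im=robot.capture("wrist"); save(im,sys.argv[1]+".png")
for c in ["wrist","top"]:
    if c=="top": m=None; robot.capture("top")
    for n,z in Z.items():
        for r in robot.landmark_of(n,c)[:1]:
            p=onz(c,r["location"],z,m); d=p[:2]-[597,-52.5]
            print(c,n,round(r["conf"],2),np.array(r["location"]),p,"rad",np.hypot(*d).round(1),"ang",np.degrees(np.arctan2(d[1],d[0])).round(1))
E
python3 look.py w1
```

```text
t 4.375 pos [560.1 -39.5 500.7] yawx 23.34 tool z [-0.  0. -1.] q [-0.1  0.2  1.1  0.   1.9  1. ] F [0.7 0.9 0.6] w -0.40281282614293545
tool delta [29.  26.2 50.6] toolz turn 0.006
wrist pin 0.85 [444.3 165. ] [636.6 -84.2 239. ] rad 50.7 ang -38.6
wrist notch 0.78 [442.6 251.2] [ 590.1 -105.6  248. ] rad 53.5 ang -97.4
wrist lid_centre 0.86 [369.2 210.8] [595.1 -53.2 248. ] rad 2.0 ang -158.9
wrist stud 0.94 [309.9 188.1] [597.2 -15.2 266. ] rad 37.3 ang 89.7
top notch 0.85 [349.6 251.4] [ 587.7 -101.2  248. ] rad 49.6 ang -100.8
top stud 0.38 [352.3 250.1] [ 587.2 -105.1  266. ] rad 53.5 ang -100.6
```

View pics/w1.png

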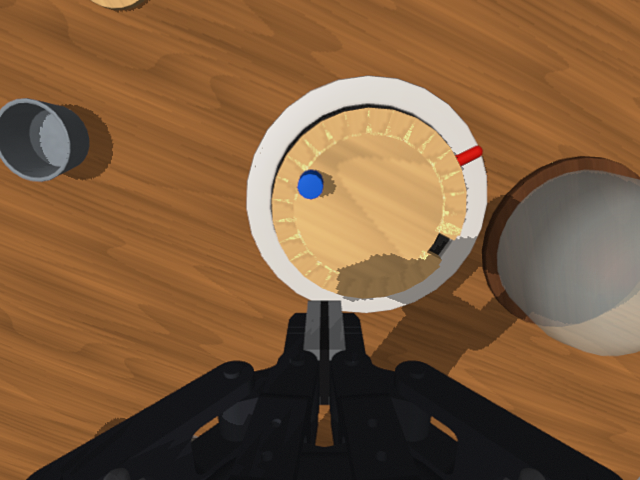

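The wrist view is clear: stud (310,185), notch (440,244), pin (456–482, 161–151), collar complete. The lid axis is near (595,-53), stud at 85.5°, pin at about -37°. I'll place the shut fingertips on the clockwise side of the stud.

Call:
play_rows(
  rows=[
    [[0, 0, 0], [0, 0, 0.162]],
    [[0, 0, 0], [0, 0, 0.162]],
    [[0, 0, 0], [0, 0, 0.162]],
    [[0, 0, 0], [0, 0, 0]],
  ],
)

```text
time_s: 5.38
position: [560.0, -39.5, 500.7]
orientation: [-3.139, 0.123, -0.0]
ft_force: [-0.7, 0.8, -0.1]
gripper_width: 0.3
grip_force: 0.0
```

```bash
python3 - <<'E'
from h import *
plan([630,-18,426],-4.5)
im=robot.capture("wrist");m=robot.camera_model("wrist")
# radial line of pin from red pixels
hsv=cv2.cvtColor(im,cv2.COLOR_RGB2HSV)
r=((hsv[...,0]<8)|(hsv[...,0]>172))&(hsv[...,1]>180)&(hsv[...,2]>90)
n,l,st,ce=cv2.connectedComponentsWithStats(r.astype(np.uint8))
for i in range(1,n):
    if st[i,4]>40: print(st[i],ce[i],onz("wrist",ce[i],238,m))
for k,z in dict(pin=239,notch=248,lid_centre=248,stud=266).items():
    for q in robot.landmark_of(k,"wrist")[:1]: print(k,q["conf"],onz("wrist",q["location"],z,m).round(1))
q=robot.masks_of("stud","wrist")[:1]
b=((hsv[...,0]>105)&(hsv[...,0]<128)&(hsv[...,1]>150)).astype(np.uint8)
n,l,st,ce=cv2.connectedComponentsWithStats(b)
for i in range(1,n):
    if st[i,4]>100: print("blue",st[i],onz("wrist",ce[i],262,m))
E
```

```text
t 5.375 pos [560.  -39.5 500.7] yawx -4.5 tool z [ 0.  0. -1.] q [-0.14  0.16  1.1   0.    1.89  1.51] F [-0.7  0.8 -0.1] w 0.30430889802909533
tool delta [ 68.1 -26.9  74.7] toolz turn 0.0
[397  81  26  30 355] [410.3971831   95.21126761] [647.66089526 -94.91386077 238.        ]
pin 0.61 [635.4 -86.  239. ]
notch 0.82 [ 591.8 -103.2  248. ]
lid_centre 0.7 [596.5 -51.3 248. ]
stud 0.67 [596.5 -14.9 266. ]
blue [262 185  26  30 578] [598.58024823 -14.934176   262.        ]
```

Call:
play_rows(
  rows=[
    [[35, -14, 0], [0, 0, 0]],
    [[34, -13, 0], [0, 0, 0]],
    [[0, 0, 37], [0, 0, 0]],
    [[0, 0, 25], [0, 0, 0]],
    [[0, 0, 12.5], [0, 0, 0]],
    [[0, 0, 0], [0, 0, 0]],
  ],
)

```text
time_s: 6.42
position: [630.9, -18.1, 425.8]
orientation: [-3.139, 0.125, 0.002]
ft_force: [-0.2, -0.3, 0.3]
gripper_width: 0.2
grip_force: 0.0
```

Call:
play_rows(
  rows=[
    [[-4, 0, 0], [0, 0, 0]],
    [[-4, 0, 0], [0, 0, 0]],
    [[-3, 0, 0], [0, 0, 0]],
    [[-3, 0, 0], [0, 0, 0]],
    [[0, 0, 0], [0, 0, 0]],
  ],
)

```text
time_s: 7.05
position: [616.8, -16.9, 426.4]
orientation: [-3.139, 0.126, -0.0]
ft_force: [-0.1, 1.0, 1.1]
gripper_width: 0.1
grip_force: 0.0
```

Call:
play_rows(
  rows=[
    [[-2.3, -1, 0], [0, 0, -0.06]],
    [[-2.3, -1, 0], [0, 0, -0.06]],
    [[-2.3, -1, 0], [0, 0, -0.06]],
    [[-2.3, -1, 0], [0, 0, -0.06]],
    [[-2.3, -1, 0], [0, 0, -0.06]],
    [[-2.3, -1, 0], [0, 0, -0.06]],
    [[-2.3, -1, 0], [0, 0, -0.06]],
    [[-2.3, -1, 0], [0, 0, -0.06]],
    [[-2.3, -1, 0], [0, 0, -0.06]],
    [[-2.3, -1, 0], [0, 0, -0.06]],
    [[-2.3, -1, 0], [0, 0, -0.06]],
    [[-2.3, -1, 0], [0, 0, -0.06]],
    [[-2.3, -1, 0], [0, 0, -0.06]],
    [[-2.3, -1, 0], [0, 0, -0.06]],
    [[0, 0, 0], [0, 0, 0]],
  ],
)

```text
time_s: 8.93
position: [583.2, -13.1, 426.2]
orientation: [-2.917, -1.165, -0.001]
ft_force: [1.0, 2.8, -0.4]
gripper_width: -0.4
grip_force: 1.5
```

```bash
python3 look.py w2
```

```text
t 8.925 pos [583.2 -13.1 426.2] yawx 43.54 tool z [ 0.  0. -1.] q [-0.1  0.2  1.2  0.   1.8  0.7] F [ 1.   2.8 -0.4] w -0.4166997651865444
tool delta [-16.7  37.7 -23.9] toolz turn 0.359
wrist pin 0.61 [513.  325.5] [635.8 -85.4 239. ] rad 50.8 ang -40.3
wrist notch 0.72 [521.7 353.4] [630.1 -92.9 248. ] rad 52.2 ang -50.6
wrist lid_centre 0.89 [406.6 348.3] [596.  -51.9 248. ] rad 1.2 ang 149.2
top pin 0.91 [342.7 231.2] [629.9 -87.5 239. ] rad 48.0 ang -46.8
top notch 0.81 [344.8 231. ] [628.4 -91.2 248. ] rad 49.8 ang -50.9
top lid_centre 0.91 [324.  245.7] [597.6 -50.7 248. ] rad 1.9 ang 70.9
top stud 0.93 [311.4 257.6] [570.4 -26.8 266. ] rad 37.0 ang 136.0
```

View pics/w2.png

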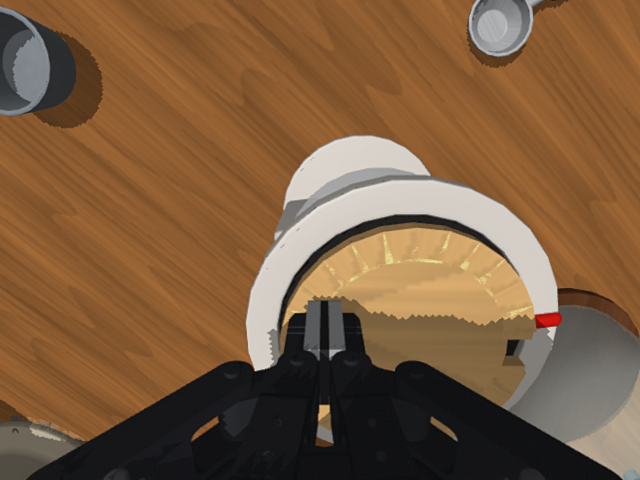

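The wrist view shows the notch (513,348) about 10° short of the pin (548,320), with the finger in contact with the stud. I'll continue another 7° and check again.

Call:
play_rows(
  rows=[
    [[-2.3, -1, 0], [0, 0, -0.06]],
    [[-2.3, -1, 0], [0, 0, -0.06]],
    [[0, 0, 0], [0, 0, 0]],
    [[0, 0, 0], [0, 0, 0]],
  ],
)

```text
time_s: 9.93
position: [578.5, -15.5, 426.2]
orientation: [2.843, 1.336, -0.0]
ft_force: [-0.5, 2.5, 0.5]
gripper_width: 0.1
grip_force: 1.1
```

Call:
play_rows(
  rows=[
    [[5, 0, 0], [0, 0, 0]],
    [[10, 0, 0], [0, 0, 0]],
    [[20, 0, -20], [0, 0, 0]],
    [[0, 0, -50], [0, 0, 0]],
    [[-60, 0, -20], [0, 0, 0]],
    [[-50, 40, 0], [0, 0, 0]],
    [[0, 0, 0], [0, 0, 0]],
    [[0, 0, 0], [0, 0, 0]],
  ],
)

```text
time_s: 10.92
position: [562.3, -96.5, 515.7]
orientation: [-2.842, -1.337, 0.0]
ft_force: [0.9, 0.5, -1.0]
gripper_width: 0.0
grip_force: 0.0
```

```bash
python3 look.py w3; python3 - <<'E'
from h import *
im=cv2.imread("pics/w3.png");m=robot.camera_model("wrist")
hsv=cv2.cvtColor(im,cv2.COLOR_BGR2HSV)
r=((hsv[...,0]<8)|(hsv[...,0]>172))&(hsv[...,1]>180)&(hsv[...,2]>90)
b=(hsv[...,0]>105)&(hsv[...,0]<128)&(hsv[...,1]>150)
for nm,mk,z in(("red",r,238),("blue",b,262)):
    n,l,st,ce=cv2.connectedComponentsWithStats(mk.astype(np.uint8))
    for i in range(1,n):
        if st[i,4]>40:
            p=onz("wrist",ce[i],z,m);d=p[:2]-[596,-52.3]; print(nm,st[i],p.round(1),np.hypot(*d),np.degrees(np.arctan2(d[1],d[0])))
E
```

```text
t 10.925 pos [562.3 -96.5 515.7] yawx 50.38 tool z [-0.  0. -1.] q [-0.2  0.2  1.   0.   1.9  0.5] F [ 0.9  0.5 -1. ] w 0.030985695731755067
tool delta [56.4 -1.6 65.7] toolz turn 0.478
wrist pin 0.93 [403.9 158.3] [635.8 -86.4 239. ] rad 51.5 ang -41.2
wrist notch 0.68 [405.4 161.7] [634.5 -86.7 248. ] rad 50.8 ang -42.3
wrist lid_centre 0.85 [318.9 158.5] [595.3 -51.9 248. ] rad 1.8 ang 159.0
top lid_centre 0.92 [327.8 243.7] [601.8 -58.1 248. ] rad 7.4 ang -49.1
top stud 0.24 [324.8 245.8] [594.1 -52.  266. ] rad 2.9 ang 169.3
red [397 151  44  12 465] [643.2 -91.4 238. ] 61.29489671997762 -39.69522217286577
blue [241 149  27  26 524] [566.7 -28.1 262. ] 38.04074352953107 140.46043105191404
```

View pics/w3.png

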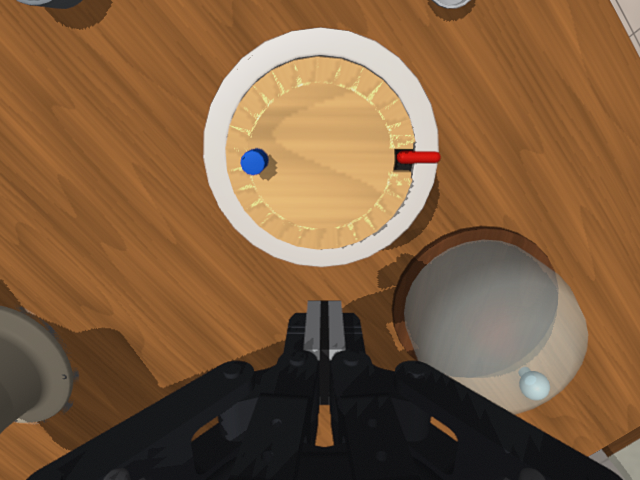

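The pin (397–440, about row 157) now shows through the notch (about 394–413). I'll zoom in to check the centring.

```bash
python3 -c "
import cv2
i=cv2.imread('pics/w3.png')[130:190,375:455]
cv2.imwrite('pics/w3c.png',cv2.resize(i,None,fx=9,fy=9,interpolation=cv2.INTER_NEAREST))"
```

```text
(no output)
```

View pics/w3c.png

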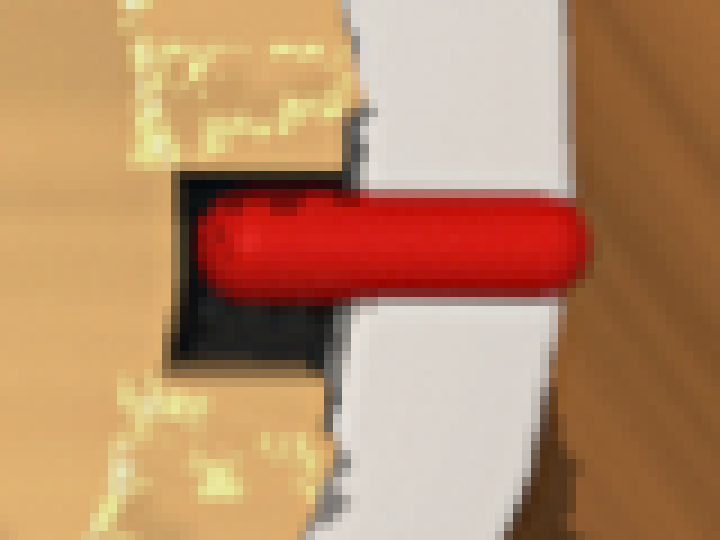

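```bash
python3 - <<'E'
from h import *
m=robot.camera_model("wrist")
A=lambda v:np.degrees(np.arctan2(v[1],v[0])).round(1)
print(np.array(m["extrinsics"]).round(2))
s=onz("wrist",(254,161),266,m); n=onz("wrist",(403.9,160),248,m)
e1=onz("wrist",(375+215/9,157),235,m); e2=onz("wrist",(375+560/9,157.1),235,m)
c=s+(n-s)*38/np.linalg.norm((n-s)[:2])
print(s,n,np.linalg.norm((n-s)[:2]),"C",c,"notch",A(n-s),A(n-c),"pin",A(e1-c),A(e2-c),A(e2-e1),np.hypot(*(e1-c)[:2]),np.hypot(*(e2-c)[:2]))
# collar centre by ellipse
im=cv2.imread("pics/w3.png")
# lateral offset of notch centre from pin line
u=(e2-e1)[:2]/np.linalg.norm((e2-e1)[:2]); d=(n-e1)[:2]; print("lateral mm (+=CCW of pin)",u[0]*d[1]-u[1]*d[0])
for k,z in (("lid_centre",248),):
    for q in robot.landmark_of(k,"wrist")[:1]: print(k,q)
E
```

```text
[[ 7.7000e-01 -6.0000e-01 -2.0000e-01  6.1504e+02]
 [-6.4000e-01 -7.3000e-01 -2.5000e-01 -3.2540e+01]
 [-0.0000e+00  3.2000e-01 -9.5000e-01  4.8641e+02]
 [ 0.0000e+00  0.0000e+00  0.0000e+00  1.0000e+00]]
[567.69731972 -28.10922151 266.        ] [634.26768427 -85.18488264 248.        ] 87.68833747707309 C [596.54578379 -52.84312782 258.19964684] notch -40.6 -40.6 pin -40.2 -39.9 -39.4 48.99605102228755 73.63316744630475
lateral mm (+=CCW of pin) -0.33813692636955706
lid_centre {'location': [318.9, 158.5], 'conf': 0.85}
```

Measured with the calibration, the notch is at -40.6° and the pin at about -40°, an offset of 0.6 mm or less. It is aligned, so I press down at the lid centre.

```bash
python3 -c "
from h import *
plan([596.5,-52.5,426])"
```

```text
t 11.475 pos [562.  -96.4 516. ] yawx 50.42 tool z [ 0.  0. -1.] q [-0.23  0.19  1.03  0.    1.92  0.46] F [ 0.6 -0.8  0. ] w 0.11946213474979518
tool delta [55.8 -1.4 90. ] toolz turn None
```

Call:
play_rows(
  rows=[
    [[28, -1, 0], [0, 0, 0]],
    [[28, 0, 0], [0, 0, 0]],
    [[0, 0, 45], [0, 0, 0]],
    [[0, 0, 30], [0, 0, 0]],
    [[0, 0, 15], [0, 0, 0]],
    [[0, 0, 0], [0, 0, 0]],
  ],
)

```text
time_s: 12.22
position: [596.9, -52.9, 425.5]
orientation: [-2.842, -1.337, 0.002]
ft_force: [0.5, -0.6, 0.5]
gripper_width: 0.3
grip_force: 0.0
```

Call:
play_rows(
  rows=[
    [[0, 0, 2], [0, 0, 0]],
    [[0, 0, 2], [0, 0, 0]],
    [[0, 0, 2], [0, 0, 0]],
    [[0, 0, 2], [0, 0, 0]],
    [[0, 0, 0], [0, 0, 0]],
  ],
)

```text
time_s: 12.85
position: [596.9, -52.8, 418.6]
orientation: [2.842, 1.337, 0.002]
ft_force: [-0.1, -0.6, 5.3]
gripper_width: 0.1
grip_force: 2.2
```

In contact, moving against the 6 N gasket friction.

Call:
play_rows(
  rows=[
    [[0, 0, 1.5], [0, 0, 0]],
    [[0, 0, 1.5], [0, 0, 0]],
    [[0, 0, 1], [0, 0, 0]],
    [[0, 0, 1], [0, 0, 0]],
    [[0, 0, 0], [0, 0, 0]],
  ],
)

```text
time_s: 13.48
position: [596.9, -52.8, 413.4]
orientation: [2.842, 1.337, 0.002]
ft_force: [1.2, 0.1, 5.9]
gripper_width: 0.1
grip_force: 3.0
```

Call:
play_rows(
  rows=[
    [[0, 0, 1], [0, 0, 0]],
    [[0, 0, 0], [0, 0, 0]],
    [[0, 0, 0], [0, 0, 0]],
  ],
)

```text
time_s: 13.85
position: [596.8, -52.8, 413.3]
orientation: [2.841, 1.337, 0.003]
ft_force: [-0.3, -0.1, 9.6]
gripper_width: 0.0
grip_force: 4.8
```

Call:
play_rows(
  rows=[
    [[0, 0, 1], [0, 0, 0]],
    [[0, 0, 1], [0, 0, 0]],
    [[0, 0, 0], [0, 0, 0]],
    [[0, 0, 0], [0, 0, 0]],
  ],
)

```text
time_s: 14.35
position: [596.5, -52.8, 413.2]
orientation: [2.84, 1.337, 0.005]
ft_force: [-3.3, -0.1, 16.0]
gripper_width: 0.0
grip_force: 8.3
```

The force rises to 16 N with the height fixed at 413.2, so the lid is on its seat. Retreating straight up, then to the earlier viewpoint.

Call:
play_rows(
  rows=[
    [[0, 0, -4], [0, 0, 0]],
    [[0, 0, -10], [0, 0, 0]],
    [[0, 0, -40], [0, 0, 0]],
    [[0, 0, -50], [0, 0, 0]],
    [[-56, 0, 0], [0, 0, 0]],
    [[0, 0, 0], [0, 0, 0]],
    [[0, 0, 0], [0, 0, 0]],
  ],
)

```text
time_s: 15.22
position: [561.3, -95.9, 513.4]
orientation: [-2.842, -1.337, 0.001]
ft_force: [1.5, 0.2, 1.0]
gripper_width: -0.0
grip_force: 0.0
```

```bash
python3 look.py w4 8
```

```text
t 15.225 pos [561.3 -95.9 513.4] yawx 50.4 tool z [-0.  0. -1.] q [-0.2  0.2  1.   0.   1.9  0.5] F [1.5 0.2 1. ] w -0.041867087885783194
tool delta [56.6 -0.4 63.4] toolz turn 0.478
wrist pin 0.67 [406.5 157.2] [636.1 -85.7 239. ] rad 51.3 ang -40.4
wrist notch 0.68 [404.6 158.1] [634.7 -85.2 240. ] rad 49.9 ang -40.9
wrist lid_centre 0.88 [318.3 156.7] [594.1 -50.6 240. ] rad 3.5 ang 146.5
wrist stud 0.78 [253.1 160.2] [565.5 -26.8 258. ] rad 40.7 ang 140.8
top lid_centre 0.65 [326.7 244.7] [601.3 -56.1 240. ] rad 5.6 ang -40.4
top stud 0.82 [312.1 261.6] [563.9 -28.3 258. ] rad 41.0 ang 143.9
```

View pics/w4.png

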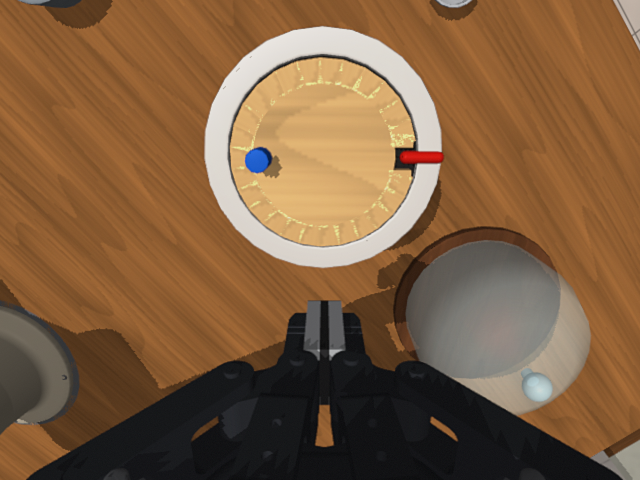

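The lid is down in the collar with the pin (400–442, row 157) in its notch. The gripper is clear and the dome has not moved. Handing in.

```bash
python3 -c "
from rig import robot
print(robot.close_job())"
```

```text
the job is handed in; nothing more can be done
None
```

The lid was turned until its notch was over the red pin and pressed down until it stopped on its seat, the arm is clear, the bystanders were never touched, and the job is handed in (no verdict was returned).

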